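Trip the paddle latch and raise the scrap-bin flap

TASK

Open the scrap bin, the one with the orange paddle: pull the recessed paddle up to trip the latch and, with the same pull, raise the steel flap until it stands steeply open, about 60 degrees or more. Then let go, so that the rusty pivot holds the flap and the paddle springs back into its dish. Leave the neighbouring bin with the blue paddle shut.

Things in the scene. Friction and masses are not known exactly. Their poses are not given: they have to be found in the camera images.
- orange_grip (a point): Mid-width, mid-thickness of the orange paddle (75 long x 36 wide x 10 mm), 15 mm behind its free edge, 99 mm above the bench when shut. Can be pinched from above across its width. Axes when shut: x level from the free edge (robot side) to the paddle's hinge, y along the hinges, z up; they turn with the paddle. Hinge axes, all shut: paddle's 60 mm along +x; flap's 177 mm along +x and 3 mm up.
- orange_paddle (a joint): Angle of the paddle to its flap, rad: 0 flush in its dish (115 x 130 wide x 33 mm deep in the flap's top; 47 mm free each side of the paddle, 31 mm before its free edge); grows as the free edge is pulled up, stop at 0.6. A light spring (1 to 3 N at the grip) folds it back. Below about 0.2 its hook holds the flap shut; at the stop, pulling on raises the flap.
- orange_flap (a joint): Angle of the green steel flap (250 x 220 x 4 mm) on the fixed grey scrap bin (104 mm high), rad: 0 shut, grows as the front edge rises and swings away from the robot, stop at 1.3. Shut, its front edge is 73 mm before the grip point. The rusty pivot is stiff: some 11 N at the paddle raises the flap, and it stays where it is left.
- blue_flap (a joint): Angle of the flap of the other bin, rad, 0 shut. That bin stands beside the scrap bin, on either side, and is alike but for its blue paddle and blue front plate (the scrap bin's are orange).

How it is judged:
By the outcome, as a careful person would: the job done as asked, in the order asked, and still so for the second after the job is handed in, with the robot touching nothing.
It also fails if it takes over 35 s, if anything falls off the work surface, if the arm or the gripper's body presses on something with over 40 N, if the wrist force passes 120 N, or if a joint passes its speed limit or range.

ROBOT

A 6-joint arm with a two-finger parallel gripper is mounted at the origin on the work surface. World frame = base frame: x ahead of the robot, y to its left, z up, the work surface at z = 0. Lengths are in m, angles in rad, forces in N, time in s.
With the tool pointing down it reaches from about 0.25 to 0.725 m from the base axis. Payload 4 kg.
Tool frame: the origin (TCP) lies midway between the tips of the shut fingers; the grasp point (between the pads) lies 19 mm behind it (hold_point_z is the distance from the TCP to the grasp point, in m); z points along the fingers, y is the line along which they close (so a half turn about z gives the same grasp; the last joint's range is limited). The gripper opens to 85 mm and grips with 20 to 120 N. Pads are 22 mm wide; open, the fingers measure 114 mm over their backs; the gripper's body (76 mm by 85 mm) begins 54 mm behind the grasp point. The pads swing forward as they close: fully open they stand 13 mm farther back than shut.
Start: joints at [1.163, 0.241, 0.005, 1.335, 0, 1.571], TCP at [0.198, 0.459, 0.231] pointing down, gripper open.
Joint ranges: [-2.72, 2.72], [-1.05, 1.87], [-1.09, 1.28], [-1.99, 2.15], [-1.42, 1.44], [-3.14, 3.14]. Speed limits (rad/s): [2.79, 2.79, 3.14, 3.14, 3.14, 3.14].

INTERFACE

Orientations are given as a 3x3 rotation matrix whose columns are the frame's x, y, z axes.
In Python, from workcell import * gives the robot as it stands.
- The arm moves only by the tool move_arm, never from a script. Its argument "series" is a list of rows, each an object of numbers: "tx", "ty", "tz": the shift along the tool's x, y, z in mm; "turn": the turn about the tool's z in degrees. In form: [{"tx": .., "ty": .., "tz": .., "turn": ..}, ...]. A call has 1 to 12 rows; each row shifts and turns the commanded pose from where the row before left it, along the tool's axes as they then stand; what a row does not reach is not made up. A row lasts 1/8 s, in which the tool goes at most 62.5 mm and 10.7 degrees, less where a joint would pass 70% of its speed; a pose out of reach is approached as far as the arm can. A call with a gripper value outside its range is refused whole. "grip" is the opening, from 0 (shut) to 1 (fully open), set as the call begins (left out, the last holds). The fingers move at their own pace and stop on an object; "force" is the grip in N (left out, the last holds). Time passes only in rows, so rows that do not move let the fingers close. It gives the time, the measured TCP pose, the force, the opening and the grip force at its end, in the units of the state.
- read_state(): the state, without advancing time (a new reading comes with each control period).
- capture(name): name is "scene" or "top" or "wrist"; returns the picture (400x640x3 uint8, red, green, blue); there is no depth.
- get_calibration(name): a dict with "fov_y" (degrees; the focal length in pixels is half the picture's height over the tangent of half this angle, whatever the lens; pixels are square), "cx", "cy" (the principal point, pixels), "k1" (the pictures are not rectified: a ray, as slopes to the right and down, at radius r is drawn at 1 + k1 r^2 times it, then the intrinsics apply), "xyz" and "orientation" of the camera in the world. Camera axes: x right, y up, looking along -z (the intrinsics and any distortion apply to the point x, -y, -z); pixel columns grow to the right and rows downward; lengths in m; the calibration is good to about 2 mm. A picture is of the moment at which its call begins: read the wrist's pose just before it. get_calibration takes no time and is no camera call; for the wrist camera it gives the pose at the moment of the call.
- sign_off(): hands the job in; it is judged then, once.
The state is a dict: "time": time; "joint_positions": joint angles; "dq": joint speeds; "tau": joint torques, N m; "position": TCP position; "ee_rot": TCP orientation; "force": force on the tool from outside, world axes, zero at the start; "wrist_torque": the same for the moment, N m; "gripper_width": finger opening in m; "grip_force": force on a finger pad.
Only numpy, scipy, OpenCV 4.12 (cv2) and the standard library are available. Lean on these libraries where they do the work, as an engineer would, in place of code of your own. Each camera call takes 0.05 s, during which the arm holds its last target. There are 200 camera calls.

## Working session

There is one attempt and no reset: what is moved stays moved. The work goes in short steps, Python scripts to look and compute and a tool call to move; the robot and the scene stay as the last step left them, time stands still between calls to the robot, and variables do not carry over. Pictures are saved under pics/ and viewed, at most 10 in all, crops included, and the job is handed in when it is done.

Besides the shell and the picture viewer there is one more tool, called after ">>>" by a JSON object that holds its "op" and its "data". move_arm: Moves the arm, as the interface text tells. Its arguments: {"type":"object","properties":{"series":{"type":"array"},"grip":{"type":"number"},"force":{"type":"number"}},"required":["series"]}

```bash
mkdir -p pics; python3 - <<'E'
from workcell import *
import cv2
s=read_state();print(s['time'],s['position'],s['ee_rot'])
for n in("scene","top"):
    cv2.imwrite(f"pics/{n}0.png",capture(n)[:,:,::-1]);print(n,get_calibration(n))
E
```

```text
0.0 [0.19803381 0.45842165 0.23042843] [[-9.18000180e-01  3.96579125e-01 -8.17033501e-04]
 [ 3.96579967e-01  9.17998228e-01 -1.89293191e-03]
 [-6.61973965e-07 -2.06173095e-03 -9.99997875e-01]]
scene {'fov_y': 49.71685117100716, 'cx': 318.26194415433906, 'cy': 202.53883995294726, 'k1': -0.10911752950458475, 'xyz': array([ 0.92884779, -0.06935025,  0.70349009]), 'orientation': array([[ 0.19710309, -0.81782624,  0.54065757],
       [ 0.98038031,  0.16318545, -0.11056656],
       [ 0.00219678,  0.55184304,  0.8339451 ]])}
top {'fov_y': 46.085381666023736, 'cx': 320.083182173886, 'cy': 201.34327529957218, 'k1': -0.028565083277467495, 'xyz': array([ 0.50490134, -0.0121179 ,  0.98752381]), 'orientation': array([[-0.02101371,  0.99570273, -0.09019142],
       [-0.99976517, -0.0214055 , -0.0033788 ],
       [-0.00529487,  0.09009924,  0.99591872]])}
```

View pics/top0.png

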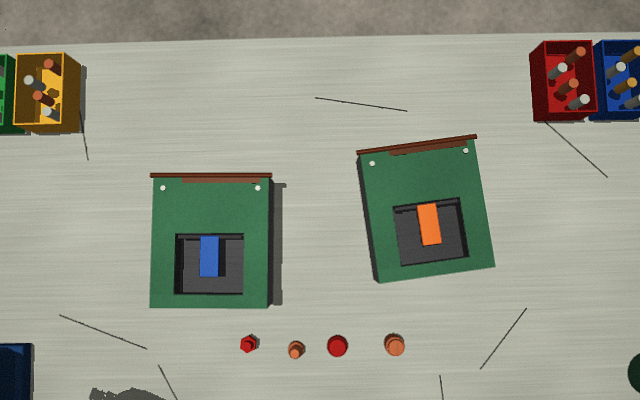

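View pics/scene0.png

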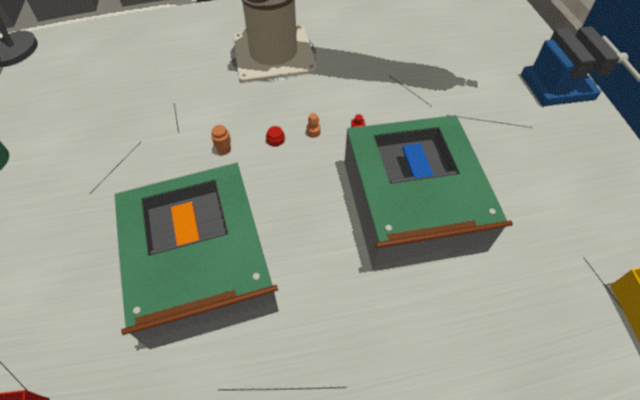

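The orange bin is on the right in the top picture: paddle free edge is near (432,245) and its hinge end near (427,204). I'll enlarge both views.

```bash
python3 - <<'E'
import cv2,numpy as np
a=cv2.imread("pics/top0.png")[125:295,350:505];b=cv2.imread("pics/scene0.png")[160:340,110:285]
f=lambda a:cv2.resize(a,(400*1,int(a.shape[0]*400/a.shape[1])),interpolation=cv2.INTER_CUBIC)
a,b=f(a),f(b);h=min(len(a),len(b));cv2.imwrite("pics/crop.png",np.hstack([a[:h],b[:h]]))
E
cat > h.py <<'E'
import numpy as np,cv2
from workcell import *
def ray(n,uv,C=None):
    C=C or get_calibration(n);f=200/np.tan(np.radians(C['fov_y']/2))
    d=np.array([(uv[0]-C['cx'])/f,(uv[1]-C['cy'])/f]);r=d.copy()
    for _ in range(20): r=d/(1+C['k1']*(r@r))
    return np.array(C['xyz']),np.array(C['orientation'])@np.array([r[0],-r[1],-1])
def at(n,uv,z,C=None):
    o,d=ray(n,uv,C);return o+d*(z-o[2])/d[2]
E
# orange blob
python3 - <<'E'
from h import *
for n,rg in(("top",(125,295,350,505)),("scene",(160,340,110,285))):
    im=cv2.imread(f"pics/{n}0.png");h=cv2.cvtColor(im,cv2.COLOR_BGR2HSV)
    m=cv2.inRange(h,(8,180,170),(22,255,255));k=np.zeros_like(m);k[rg[0]:rg[1],rg[2]:rg[3]]=255
    c=max(cv2.findContours(m&k,0,2)[0],key=cv2.contourArea)
    R=cv2.minAreaRect(c);B=cv2.boxPoints(R);P=np.array([at(n,p,.104) for p in B])
    print(n,R,B.round(1).tolist());print(P.round(4).tolist(),P.mean(0),np.linalg.norm(P-np.roll(P,1,0),axis=1))
E
```

```text
top ((428.8216552734375, 223.87030029296875), (40.65424346923828, 18.715511322021484), 81.02737426757812) [[416.3999938964844, 205.3000030517578], [434.8999938964844, 202.3000030517578], [441.20001220703125, 242.5], [422.70001220703125, 245.39999389648438]]
[[0.5736, -0.1906, 0.104], [0.5784, -0.2257, 0.104], [0.5027, -0.2344, 0.104], [0.498, -0.1995, 0.104]] [ 0.53816048 -0.21253975  0.104     ] [0.07615344 0.03547376 0.07622329 0.03521282]
scene ((184.21507263183594, 223.14715576171875), (39.80632400512695, 22.360342025756836), 79.3803482055664) [[169.60000610351562, 205.60000610351562], [191.5, 201.5], [198.89999389648438, 240.60000610351562], [176.89999389648438, 244.8000030517578]]
[[0.4975, -0.2358, 0.104], [0.4965, -0.1986, 0.104], [0.5742, -0.1899, 0.104], [0.575, -0.225, 0.104]] [ 0.53578004 -0.21232119  0.104     ] [0.07823245 0.03724055 0.07822887 0.0351293 ]
```

View pics/crop.png

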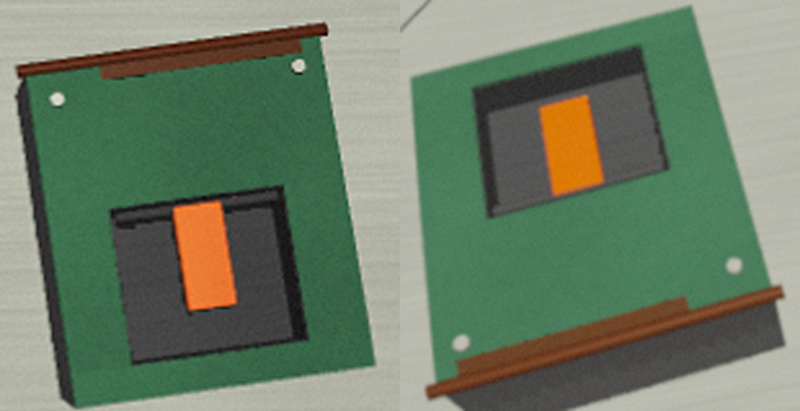

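Both cameras agree: 76 x 36 mm, and the grip point is near (0.515, -0.215, 0.099) with x axis yaw about 6.7 deg. Next I'll check which side the wrist camera is on and confirm the yaw from the flap corners.

```bash
python3 - <<'E'
from h import *
s=read_state();C=get_calibration("wrist");R=s['ee_rot']
print("cam in tool",R.T@(C['xyz']-s['position']),{k:s[k] for k in s if k not in('ee_rot','tau','dq')})
p=[at("top",(350+u*155/400,125+v*155/400),.104) for u,v in((75,407),(375,365),(133,363),(307,340),(110,210),(283,187))]
for a,b in((0,1),(2,3),(4,5)):
    d=p[a]-p[b];print(p[a].round(4),p[b].round(4),np.linalg.norm(d),np.degrees(np.arctan2(-d[0],d[1])))
E
```

```text
cam in tool [ 0.0768508  -0.00017396 -0.14220846] {'time': 0.1, 'joint_positions': array([ 1.16302304e+00,  2.41336800e-01,  3.86367202e-03,  1.33523211e+00,
       -5.15225615e-06,  1.57081459e+00]), 'position': array([0.19805593, 0.45847329, 0.23050422]), 'force': array([-0.95447469, -0.74468432,  0.95680074]), 'wrist_torque': array([ 0.05230695, -0.00960498,  0.00167091]), 'grip_force': 0.0, 'gripper_width': 0.08545652058752354}
[ 0.4307 -0.1155  0.104 ] [ 0.4558 -0.3338  0.104 ] 0.21973851339532596 6.553983624561492
[ 0.4613 -0.1584  0.104 ] [ 0.4749 -0.2853  0.104 ] 0.12755108080976188 6.15303045467453
[ 0.5725 -0.1456  0.104 ] [ 0.5866 -0.273   0.104 ] 0.12819358405003572 6.337771477423546
```

>>> {"op": "move_arm", "data": {"series": [{"turn":10},{"turn":10},{"turn":10},{"turn":10},{"turn":10},{"turn":10},{"turn":10},{"turn":5},{"tx":-22,"ty":15},{"tx":-40,"ty":26},{"tx":-40,"ty":27},{"tx":-40,"ty":27}], "grip": 0.7}}

```text
invalid input at $.series[0]: expected keys tx, ty, tz, turn
```

>>> {"op": "move_arm", "data": {"series": [{"tx":-40,"ty":27},{"tx":-40,"ty":27},{"tx":-40,"ty":27},{"tx":-40,"ty":27},{"tx":-40,"ty":27},{"tx":-40,"ty":27},{"tx":-40,"ty":27},{"tx":-40,"ty":27},{"tx":-40,"ty":27},{"tx":-40,"ty":27},{"tx":-40,"ty":26},{"tx":-38,"ty":23}]}}

```text
invalid input at $.series[0]: expected keys tx, ty, tz, turn
```

>>> {"op": "move_arm", "data": {"series": [{"turn":10},{"turn":10},{"turn":10},{"turn":10},{"turn":10},{"turn":10},{"turn":10},{"turn":5},{},{}]}}

```text
invalid input at $.series[0]: expected keys tx, ty, tz, turn
```

```bash
python3 - <<'E'
from h import *
s=read_state();R=s['ee_rot'];print(s['time'],s['position'],R.round(4),s['joint_positions'],s['gripper_width'],s['force'])
C=get_calibration("wrist");im=capture("wrist")[:,:,::-1].copy();cv2.imwrite("pics/w1.png",im)
m=cv2.inRange(cv2.cvtColor(im,cv2.COLOR_BGR2HSV),(8,180,150),(22,255,255))
c=max(cv2.findContours(m,0,2)[0],key=cv2.contourArea)
q=cv2.minAreaRect(c);B=cv2.boxPoints(q);P=np.array([at("wrist",p,.104,C) for p in B]);print(B.round(1).tolist(),P.round(4).tolist(),np.linalg.norm(P-np.roll(P,1,0),axis=1))
E
```

```text
0.1 [0.19805593 0.45847329 0.23050422] [[-9.180e-01  3.966e-01 -8.000e-04]
 [ 3.966e-01  9.180e-01 -1.800e-03]
 [-0.000e+00 -1.900e-03 -1.000e+00]] [ 1.16302304e+00  2.41336800e-01  3.86367202e-03  1.33523211e+00
 -5.15225615e-06  1.57081459e+00] 0.08545652058752354 [-0.95447469 -0.74468432  0.95680074]Traceback (most recent call last):
  File "<stdin>", line 5, in <module>
ValueError: max() iterable argument is empty
```

View pics/w1.png

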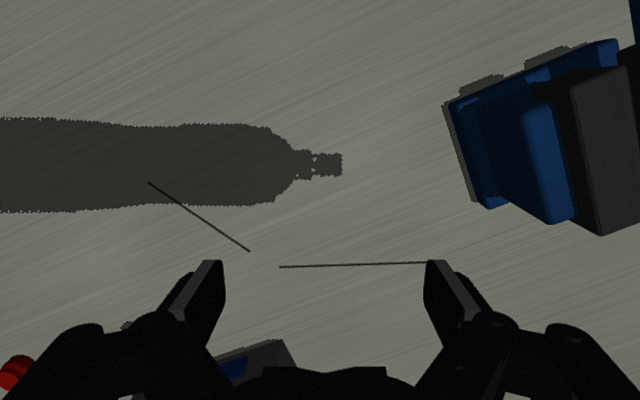

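The calls were refused because every row needs all four keys, so nothing moved. This picture shows only the start view: fingers at (205,300) and (440,300), and a blue vise on the right. I'll repeat with full rows.

>>> {"op": "move_arm", "data": {"series": [{"tx":0,"ty":0,"tz":0,"turn":10},{"tx":0,"ty":0,"tz":0,"turn":10},{"tx":0,"ty":0,"tz":0,"turn":10},{"tx":0,"ty":0,"tz":0,"turn":10},{"tx":0,"ty":0,"tz":0,"turn":10},{"tx":0,"ty":0,"tz":0,"turn":10},{"tx":0,"ty":0,"tz":0,"turn":10},{"tx":0,"ty":0,"tz":0,"turn":5},{"tx":-22,"ty":15,"tz":0,"turn":0},{"tx":-40,"ty":26,"tz":0,"turn":0},{"tx":-40,"ty":27,"tz":0,"turn":0},{"tx":-40,"ty":27,"tz":0,"turn":0}], "grip": 0.7}}

```text
time: 1.65
position: [0.2719, 0.3033, 0.231]
ee_rot: [[0.145, 0.989, -0.0], [0.989, -0.145, -0.0], [-0.0, -0.0, -1.0]]
force: [0.6, 1.2, 0.7]
gripper_width: 0.0599
grip_force: 0.0
```

>>> {"op": "move_arm", "data": {"series": [{"tx":-40,"ty":27,"tz":0,"turn":0},{"tx":-40,"ty":27,"tz":0,"turn":0},{"tx":-40,"ty":27,"tz":0,"turn":0},{"tx":-40,"ty":27,"tz":0,"turn":0},{"tx":-40,"ty":27,"tz":0,"turn":0},{"tx":-40,"ty":27,"tz":0,"turn":0},{"tx":-40,"ty":27,"tz":0,"turn":0},{"tx":-40,"ty":27,"tz":0,"turn":0},{"tx":-40,"ty":27,"tz":0,"turn":0},{"tx":-40,"ty":27,"tz":0,"turn":0},{"tx":-40,"ty":26,"tz":0,"turn":0},{"tx":-38,"ty":23,"tz":0,"turn":0}]}}

```text
time: 3.15
position: [0.5181, -0.2162, 0.2308]
ee_rot: [[0.146, 0.989, -0.001], [0.989, -0.146, 0.0], [0.0, -0.001, -1.0]]
force: [0.3, -0.5, 0.4]
gripper_width: 0.0598
grip_force: 0.0
```

>>> {"op": "move_arm", "data": {"series": [{"tx":0,"ty":0,"tz":0,"turn":10},{"tx":0,"ty":0,"tz":0,"turn":10},{"tx":0,"ty":0,"tz":0,"turn":10},{"tx":0,"ty":0,"tz":0,"turn":10},{"tx":0,"ty":0,"tz":0,"turn":10},{"tx":0,"ty":0,"tz":0,"turn":10},{"tx":0,"ty":0,"tz":0,"turn":10},{"tx":0,"ty":0,"tz":0,"turn":5},{"tx":0,"ty":0,"tz":0,"turn":0},{"tx":0,"ty":0,"tz":0,"turn":0}]}}

```text
time: 4.4
position: [0.5176, -0.2146, 0.2311]
ee_rot: [[0.993, 0.117, -0.0], [0.117, -0.993, 0.0], [-0.0, -0.0, -1.0]]
force: [0.7, -0.2, 0.7]
gripper_width: 0.0595
grip_force: 0.0
```

```bash
cat > look.py <<'E'
from h import *
import sys
s=read_state();R=s['ee_rot'];print(s['time'],s['position'],R.round(4),s['joint_positions'],s['gripper_width'],s['force'])
C=get_calibration("wrist");im=capture("wrist")[:,:,::-1].copy();cv2.imwrite(sys.argv[1],im)
m=cv2.inRange(cv2.cvtColor(im,cv2.COLOR_BGR2HSV),(8,180,150),(22,255,255))
c=max(cv2.findContours(m,0,2)[0],key=cv2.contourArea)
q=cv2.minAreaRect(c);B=cv2.boxPoints(q);P=np.array([at("wrist",p,.104,C) for p in B]);print(B.round(1).tolist(),P.round(4).tolist(),np.linalg.norm(P-np.roll(P,1,0),axis=1))
E
python3 look.py pics/w2.png
```

```text
4.4 [ 0.51755417 -0.21458473  0.23106473] [[ 9.932e-01  1.167e-01 -5.000e-04]
 [ 1.167e-01 -9.932e-01  2.000e-04]
 [-5.000e-04 -3.000e-04 -1.000e+00]] [-3.93038083e-01  3.61850160e-01  1.71778649e-01  1.38126211e+00
 -3.62788857e-06  2.63153939e+00] 0.059497840546929845 [ 0.66586726 -0.19573862  0.65954127]
[[302.0, 118.0], [346.0, 118.0], [346.0, 194.0], [302.0, 194.0]] [[0.5715, -0.1916, 0.104], [0.5754, -0.225, 0.104], [0.5152, -0.2333, 0.104], [0.511, -0.1976, 0.104]] [0.06078351 0.03368676 0.0607857  0.03597274]
```

View pics/w2.png

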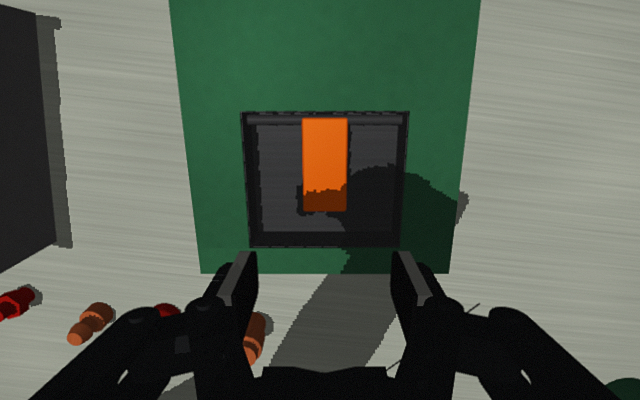

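The picture shows the paddle centred between the fingers (columns 302-347, rows 118-211) and square to them, and the dish is clear. I need a shift of about -3 mm along tool x, then descend 152 mm and pinch.

>>> {"op": "move_arm", "data": {"series": [{"tx":-3,"ty":0,"tz":20,"turn":0},{"tx":0,"ty":0,"tz":30,"turn":0},{"tx":0,"ty":0,"tz":30,"turn":0},{"tx":0,"ty":0,"tz":25,"turn":0},{"tx":0,"ty":0,"tz":20,"turn":0},{"tx":0,"ty":0,"tz":15,"turn":0},{"tx":0,"ty":0,"tz":12,"turn":0},{"tx":0,"ty":0,"tz":0,"turn":0},{"tx":0,"ty":0,"tz":0,"turn":0}]}}

```text
time: 5.58
position: [0.5153, -0.2152, 0.08]
ee_rot: [[0.993, 0.116, 0.001], [0.116, -0.993, -0.0], [0.001, 0.001, -1.0]]
force: [-0.7, -0.1, -0.2]
gripper_width: 0.0594
grip_force: 0.0
```

>>> {"op": "move_arm", "data": {"series": [{"tx":0,"ty":0,"tz":0,"turn":0},{"tx":0,"ty":0,"tz":0,"turn":0},{"tx":0,"ty":0,"tz":0,"turn":0},{"tx":0,"ty":0,"tz":0,"turn":0},{"tx":0,"ty":0,"tz":0,"turn":0},{"tx":0,"ty":0,"tz":0,"turn":0}], "grip": 0, "force": 45}}

```text
time: 6.32
position: [0.5153, -0.2152, 0.0801]
ee_rot: [[0.993, 0.116, 0.001], [0.116, -0.993, -0.0], [0.001, 0.001, -1.0]]
force: [0.2, 1.3, 6.1]
gripper_width: 0.035
grip_force: 47.7
```

```bash
python3 - <<'E'
import numpy as np
# path of grip relative to start, (tx, up) mm
def pt(p,t):
    # flap frame rel flap hinge: d toward robot, h normal
    d=117+60*np.cos(p);h=-3+60*np.sin(p)
    return np.array([177-d*np.cos(t)+h*np.sin(t), 3+d*np.sin(t)+h*np.cos(t)])
prev=np.zeros(2)
for p,t in [(x,0) for x in(.1,.2,.3,.4,.5,.6)]+[(.6,x) for x in np.radians(np.arange(4,73,4))]:
    q=pt(p,t);print(round(p,2),round(np.degrees(t)),q.round(1),(q-prev).round(1));prev=q
E
```

```text
0.1 0 [0.3 6. ] [0.3 6. ]
0.2 0 [ 1.2 11.9] [0.9 5.9]
0.3 0 [ 2.7 17.7] [1.5 5.8]
0.4 0 [ 4.7 23.4] [2.1 5.6]
0.5 0 [ 7.3 28.8] [2.6 5.4]
0.6 0 [10.5 33.9] [3.1 5.1]
0.6 4 [13.  45.4] [ 2.6 11.5]
0.6 8 [16.4 56.8] [ 3.4 11.3]
0.6 12 [20.5 67.8] [ 4.1 11.1]
0.6 16 [25.4 78.6] [ 4.9 10.8]
0.6 20 [31.1 89. ] [ 5.6 10.4]
0.6 24 [37.4 98.9] [ 6.4 10. ]
0.6 28 [ 44.5 108.4] [7.  9.5]
0.6 32 [ 52.1 117.4] [7.7 9. ]
0.6 36 [ 60.4 125.9] [8.3 8.4]
0.6 40 [ 69.3 133.7] [8.9 7.8]
0.6 44 [ 78.7 140.9] [9.4 7.2]
0.6 48 [ 88.5 147.4] [9.9 6.5]
0.6 52 [ 98.8 153.2] [10.3  5.8]
0.6 56 [109.5 158.3] [10.7  5.1]
0.6 60 [120.5 162.6] [11.   4.3]
0.6 64 [131.8 166.2] [11.3  3.6]
0.6 68 [143.3 169. ] [11.5  2.8]
0.6 72 [154.9 170.9] [11.7  1.9]
```

Pinched (35 mm, 48 N). Pull the paddle to its stop and start the flap.

>>> {"op": "move_arm", "data": {"series": [{"tx":0.3,"ty":0,"tz":-6,"turn":0},{"tx":1,"ty":0,"tz":-6,"turn":0},{"tx":1.5,"ty":0,"tz":-6,"turn":0},{"tx":2,"ty":0,"tz":-5.5,"turn":0},{"tx":2.5,"ty":0,"tz":-5.5,"turn":0},{"tx":3,"ty":0,"tz":-5,"turn":0},{"tx":1.3,"ty":0,"tz":-5.8,"turn":0},{"tx":1.3,"ty":0,"tz":-5.8,"turn":0},{"tx":1.7,"ty":0,"tz":-5.7,"turn":0},{"tx":1.7,"ty":0,"tz":-5.6,"turn":0}]}}

```text
time: 7.58
position: [0.5301, -0.2132, 0.1361]
ee_rot: [[0.993, 0.115, -0.002], [0.115, -0.993, -0.0], [-0.002, -0.0, -1.0]]
force: [-0.0, -4.8, -14.2]
gripper_width: 0.0346
grip_force: 46.5
```

```bash
python3 - <<'E'
from h import *
s=read_state();print(s['position'],s['force'],s['gripper_width'],s['grip_force'])
a=capture("scene")[:,:,::-1][120:360,80:400];cv2.imwrite("pics/s1.png",cv2.resize(a,None,fx=2,fy=2))
E
```

```text
[ 0.53009791 -0.21315207  0.13607619] [-5.05642252e-04 -4.79790052e+00 -1.41683542e+01] 0.03461281854143985 46.51227414608002
```

View pics/s1.png

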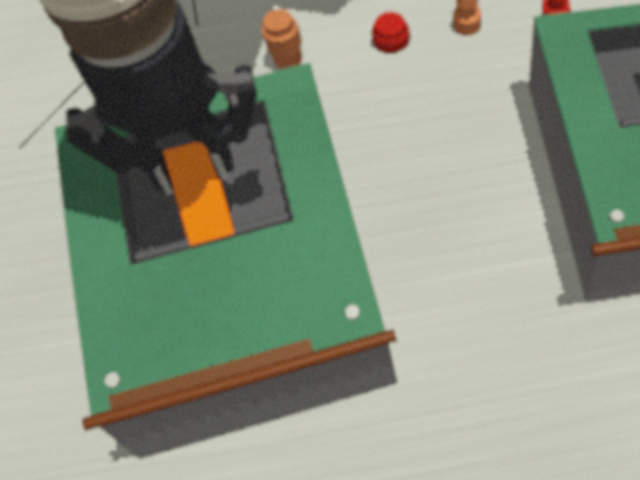

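The paddle is held and raised, the flap has started lifting, and force is about 14 N as expected. I'll continue along the arc.

>>> {"op": "move_arm", "data": {"series": [{"tx":4,"ty":0,"tz":-11,"turn":0},{"tx":5,"ty":0,"tz":-10.8,"turn":0},{"tx":5.6,"ty":0,"tz":-10.4,"turn":0},{"tx":6.4,"ty":0,"tz":-10,"turn":0},{"tx":7,"ty":0,"tz":-9.5,"turn":0},{"tx":7.7,"ty":0,"tz":-9,"turn":0},{"tx":8.3,"ty":0,"tz":-8.4,"turn":0}]}}

```text
time: 8.5
position: [0.5729, -0.2081, 0.2053]
ee_rot: [[0.993, 0.115, -0.005], [0.115, -0.993, -0.0], [-0.004, -0.0, -1.0]]
force: [-3.7, -5.5, -14.2]
gripper_width: 0.0348
grip_force: 46.2
```

```bash
python3 - <<'E'
from h import *
s=read_state();print(s['position'],s['force'],s['gripper_width'],s['grip_force'])
a=capture("scene")[:,:,::-1][100:360,60:400];cv2.imwrite("pics/s2.png",cv2.resize(a,None,fx=2,fy=2))
E
```

```text
[ 0.57294062 -0.20809583  0.20529346] [ -3.66605924  -5.46574604 -14.18022918] 0.03482165906129718 46.1887925863266
```

View pics/s2.png

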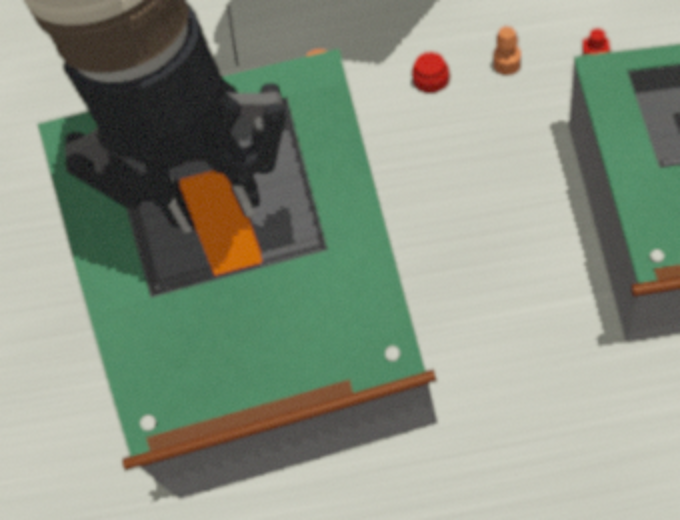

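The flap is clearly rising with the paddle held, and forces are small. Continue to about 68 deg.

>>> {"op": "move_arm", "data": {"series": [{"tx":8.9,"ty":0,"tz":-7.8,"turn":0},{"tx":9.4,"ty":0,"tz":-7.2,"turn":0},{"tx":9.9,"ty":0,"tz":-6.5,"turn":0},{"tx":10.3,"ty":0,"tz":-5.8,"turn":0},{"tx":10.7,"ty":0,"tz":-5.1,"turn":0},{"tx":11,"ty":0,"tz":-4.3,"turn":0}]}}

```text
time: 9.3
position: [0.6317, -0.2012, 0.2426]
ee_rot: [[0.993, 0.115, -0.006], [0.115, -0.993, 0.0], [-0.006, -0.001, -1.0]]
force: [-8.6, -4.1, -7.0]
gripper_width: 0.0342
grip_force: 45.4
```

>>> {"op": "move_arm", "data": {"series": [{"tx":11.3,"ty":0,"tz":-3.6,"turn":0},{"tx":11.5,"ty":0,"tz":-2.8,"turn":0},{"tx":2,"ty":0,"tz":-0.5,"turn":0},{"tx":0,"ty":0,"tz":0,"turn":0},{"tx":0,"ty":0,"tz":0,"turn":0}]}}

```text
time: 9.93
position: [0.6599, -0.1975, 0.2514]
ee_rot: [[0.993, 0.116, 0.004], [0.116, -0.993, -0.0], [0.004, 0.001, -1.0]]
force: [-0.1, 0.2, 0.6]
gripper_width: 0.0
grip_force: 0.0
```

```bash
python3 - <<'E'
from h import *
s=read_state();print(s['position'],s['force'],s['gripper_width'],s['grip_force'])
a=capture("scene")[:,:,::-1][60:360,0:400];b=capture("top")[:,:,::-1][80:340,320:540]
a=cv2.resize(a,(480,360));b=cv2.resize(b,(305,360));cv2.imwrite("pics/s3.png",np.hstack([a,b]))
E
```

```text
[ 0.6598845  -0.19753746  0.25135629] [-0.13302492  0.21866386  0.56798277] 3.9607655653689316e-05 0.0
```

View pics/s3.png

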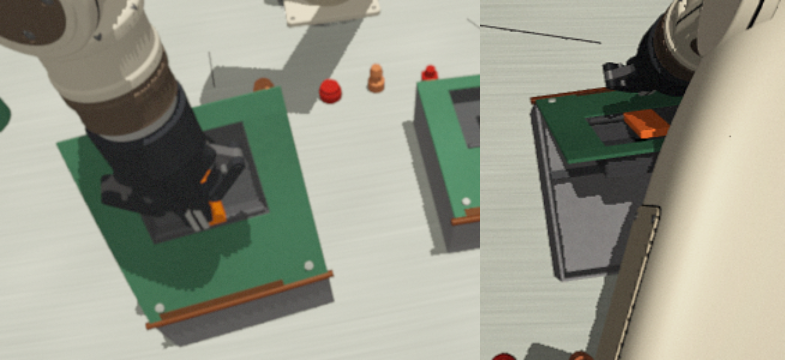

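The paddle slipped out of the fingers near the end: they are shut at width 0. The flap stays up. Its front corners are at about (48,179) and (236,133) in the full scene picture. I'll solve for its angle.

```bash
cat > ang.py <<'E'
from h import *
x=np.array([np.cos(np.radians(6.5)),np.sin(np.radians(6.5)),0]);y=np.array([-x[1],x[0],0]);z=np.array([0,0,1.])
H=np.array([.5147,-.215,.099])+.177*x+.003*z
def proj(n,P):
    C=get_calibration(n);f=200/np.tan(np.radians(C['fov_y']/2));p=C['orientation'].T@(P-C['xyz'])
    s=np.array([p[0],-p[1]])/-p[2];return s*(1+C['k1']*(s@s))*f+[C['cx'],C['cy']]
E
python3 - <<'E'
from ang import *
for t in range(40,80,4):
    a=np.radians(t);e=H+.25*(-np.cos(a)*x+np.sin(a)*z)
    print(t,[proj("scene",e+k*y).round().tolist() for k in(-.11,.11)],[proj("top",e+k*y).round().tolist() for k in(-.11,.11)])
E
```

```text
40 [[72.0, 162.0], [229.0, 123.0]] [[526.0, 234.0], [385.0, 254.0]]
44 [[68.0, 162.0], [229.0, 123.0]] [[528.0, 226.0], [385.0, 246.0]]
48 [[63.0, 164.0], [230.0, 123.0]] [[530.0, 218.0], [385.0, 238.0]]
52 [[59.0, 166.0], [230.0, 124.0]] [[532.0, 208.0], [384.0, 229.0]]
56 [[55.0, 170.0], [231.0, 126.0]] [[533.0, 198.0], [384.0, 219.0]]
60 [[51.0, 174.0], [232.0, 129.0]] [[534.0, 188.0], [383.0, 208.0]]
64 [[47.0, 180.0], [234.0, 133.0]] [[535.0, 176.0], [382.0, 197.0]]
68 [[43.0, 187.0], [235.0, 139.0]] [[535.0, 164.0], [381.0, 185.0]]
72 [[39.0, 196.0], [237.0, 146.0]] [[535.0, 152.0], [380.0, 173.0]]
76 [[36.0, 206.0], [240.0, 154.0]] [[535.0, 140.0], [379.0, 161.0]]
```

Both views give about 64 deg, which is steep enough. The fingers carry no load, so I'll retreat upward and slightly away from the flap.

>>> {"op": "move_arm", "data": {"series": [{"tx":6,"ty":0,"tz":-5,"turn":0},{"tx":6,"ty":0,"tz":-10,"turn":0},{"tx":3,"ty":0,"tz":-15,"turn":0},{"tx":0,"ty":0,"tz":-15,"turn":0}]}}

```text
time: 10.52
position: [0.6741, -0.1961, 0.2945]
ee_rot: [[0.993, 0.116, 0.0], [0.116, -0.993, 0.0], [0.0, -0.0, -1.0]]
force: [-0.5, 0.1, 0.1]
gripper_width: -0.0001
grip_force: 0.0
```

>>> {"op": "move_arm", "data": {"series": [{"tx":0,"ty":0,"tz":-20,"turn":0},{"tx":0,"ty":0,"tz":-25,"turn":0},{"tx":0,"ty":0,"tz":-25,"turn":0},{"tx":0,"ty":0,"tz":-25,"turn":0},{"tx":0,"ty":0,"tz":0,"turn":0},{"tx":0,"ty":0,"tz":0,"turn":0}]}}

```text
time: 11.28
position: [0.6643, -0.1936, 0.382]
ee_rot: [[0.993, 0.116, 0.015], [0.116, -0.993, -0.004], [0.014, 0.006, -1.0]]
force: [1.1, 0.6, -1.3]
gripper_width: 0.0002
grip_force: 0.0
```

```bash
python3 - <<'E'
from h import *
s=read_state();print(s['time'],s['position'],s['force'],s['joint_positions'])
a=capture("scene")[:,:,::-1][60:360,0:400];b=capture("top")[:,:,::-1][80:340,320:540]
a=cv2.resize(a,(480,360));b=cv2.resize(b,(305,360));cv2.imwrite("pics/s4.png",np.hstack([a,b]))
E
```

```text
11.275 [ 0.66431604 -0.19359973  0.38196701] [ 1.1041314   0.60554707 -1.34548198] [-2.83622675e-01  7.76566620e-01  1.27529220e+00  2.05388798e+00
  1.12444861e-04  2.74211279e+00]
```

View pics/s4.png

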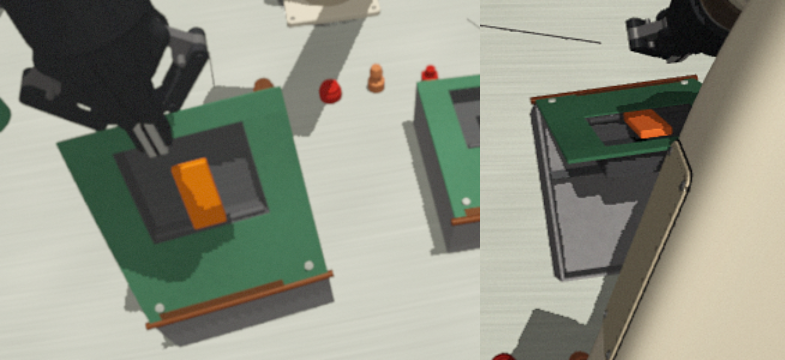

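```bash
python3 - <<'E'
from ang import *
a=np.radians(64);u=-np.cos(a)*x+np.sin(a)*z;n=np.sin(a)*x+np.cos(a)*z
im=cv2.imread("pics/s4.png")
for p in(0,.2,.4,.6):
    g=[H+u*(.117+L*np.cos(p)-.002*np.sin(p))+n*(-.003+L*np.sin(p)+.005*np.cos(p)) for L in(0,.075)]
    print(p,[((proj("scene",q)-[0,60])*1.2).round() for q in g],[((proj("top",q)-[320,80])*1.385+[480,0]).round() for q in g])
E
```

```text
0 [array([210., 226.]), array([188., 168.])] [array([637., 111.]), array([655., 129.])]
0.2 [array([210., 226.]), array([188., 176.])] [array([636., 111.]), array([655., 116.])]
0.4 [array([210., 226.]), array([189., 187.])] [array([636., 111.]), array([653., 102.])]
0.6 [array([210., 227.]), array([191., 200.])] [array([636., 111.]), array([650.,  89.])]
```

The paddle matches the flush prediction: its free edge is at (190,165) in the scene crop, against (188,168) predicted. The flap still stands at about 64 deg, the gripper is clear and the blue bin is shut. Handing in.

```bash
python3 -c "
from workcell import *
print(sign_off())"
```

```text
the job is handed in; nothing more can be done
None
```

The scrap bin's flap stands open at about 64° with the orange paddle back in its dish and the blue bin left shut; the paddle slipped out of the fingers at the end of the pull rather than being released by opening them, and the job is handed in.

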